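# Refill the freezer service kit

### The job

Put the freezer service kit back together: take the dial thermometer, the T-handled drain key and the L bracket from among the things on the counter and press each one fully home, level, into its matching cutout in the foam of the red tray. Leave the green clip in its place and do not knock over or push aside the cup, jar, caddy and tumbler.

Things in the scene. Friction and masses are not known exactly. Their poses are not given: they have to be found in the camera images.
- thermometer_mid (a point): Steel dial thermometer lying dial up (white dial, red needle). Head: round, 44 mm across, 32 mm tall, with two flat sides 20 mm long and 44 mm apart facing +y and -y (grip these). A 12 mm wide, 14 mm tall stem at table level runs from the head along +x, ending 52 mm from the head's axis. Point on the head's axis. About 120 g. Point 16 mm above its underside, z up.
- key_mid (a point): T-handled drain key. Blue handle bar 60 mm long (along y), 14 mm thick (along x), 32 mm tall: grip it across its thickness. Steel shank 14 mm wide, 14 mm tall, at table level, runs from the middle of the bar along +x, ending 44 mm from the bar's centre. Point at the bar's centre. About 100 g. Point 16 mm above its underside, z up.
- bracket_mid (a point): Brass-coloured L bracket for the freezer lid, standing on edge: both legs 9 mm thick and 32 mm tall. Long leg along x from x = -28 to +36 mm, centred on y = 0; short leg at the -x end (x = -28 to -19 mm), running along +y to y = +40 mm. Grip the long leg across its thickness at the point, which lies in it. About 140 g. Point 16 mm above its underside, z up.
- thermometer_seat (a point): Keyhole-shaped cutout (octagon 48 mm across flats plus a 16 mm wide slot), yellow floor, in dark foam, for the thermometer. Lugs at the +y and -y sides of the head. 14 mm deep, 2 mm clearance all round; floor 14 mm, foam top 28 mm above the table. Point: where the part's point lies when fully home (30 mm above the table, part 18 mm proud of the foam); x, y: the axes the part must then have (fits one way only).
- key_seat (a point): T-shaped cutout (bar 64 x 18 mm, shank slot 18 mm wide), yellow floor, in dark foam, for the drain key. Lugs at both ends of the bar. 14 mm deep, 2 mm clearance all round; floor 14 mm, foam top 28 mm above the table. Point: where the part's point lies when fully home (30 mm above the table, part 18 mm proud of the foam); x, y: the axes the part must then have (fits one way only).
- bracket_seat (a point): L-shaped cutout (13 mm wide slots), yellow floor, in dark foam, for the bracket. Lugs on both sides of the long leg at the point. 14 mm deep, 2 mm clearance all round; floor 14 mm, foam top 28 mm above the table. Point: where the part's point lies when fully home (30 mm above the table, part 18 mm proud of the foam); x, y: the axes the part must then have (fits one way only).
- tray: Red kit tray, fixed to the table, 234 mm (x) by 182 mm (y), rim 22 mm high. Origin at the centre of its underside. It holds four foam blocks (each 110 x 84 mm, in two rows of two, dark, top 28 mm above the table); which block lies where varies. Springy foam lugs on two opposite walls of the three empty cutouts squeeze the part: it will not sink in by its own weight and takes a push of about 5 to 15 N.
- clip_mid (a point): Green bag clip already in its own straight cutout in the fourth foam block; leave it there. 80 mm (x) by 14 mm (y) by 32 mm tall, 18 mm proud of the foam. Point at its centre, half-way up.
- cup: White espresso cup, 60 mm across, 58 mm tall, bystander. Origin at the centre of its underside.
- jar: Amber honey jar with brass lid, 52 mm across, 68 mm tall, bystander. Origin at the centre of its underside.
- caddy: White sachet caddy, 48 x 40 mm, 61 mm tall, bystander. Origin at the centre of its underside.
- tumbler: Clear lilac plastic tumbler, 60 mm across, 110 mm tall, bystander standing between the parts and the tray. Origin at the centre of its underside.
Things that resemble listed ones, but are neither listed nor needed, are in the scene too. Of the things that look like the part that bears key_mid, take the one that is farthest to the robot's left at the start.

How it is judged:
At the end, for the whole second after the job is handed in: Each part released, still and home in its cutout: within 4 mm sideways of its seat, under 2.5 mm high, turned within 0.1 rad, tilted under 0.08 rad. Clip within 8 mm of its start; cup, jar, caddy and tumbler upright (0.2 rad) within 30 mm of theirs (horizontal distance between thermometer_mid and thermometer_seat below 0.004 m and z of thermometer_mid in the frame of thermometer_seat between -0.004 and 0.0025 m and angle between the x axis of thermometer_mid and the x axis of thermometer_seat, either way round below 0.1 rad and angle between each of thermometer_mid, key_mid, bracket_mid's own z axis and vertical below 0.08 rad and contact force between each of thermometer, key, bracket and the fingers below 0.1 N and linear speed of each of thermometer, key, bracket below 0.02 m/s and horizontal distance between key_mid and key_seat below 0.004 m and z of key_mid in the frame of key_seat between -0.004 and 0.0025 m and angle between the x axis of key_mid and the x axis of key_seat, either way round below 0.1 rad and horizontal distance between bracket_mid and bracket_seat below 0.004 m and z of bracket_mid in the frame of bracket_seat between -0.004 and 0.0025 m and angle between the x axis of bracket_mid and the x axis of bracket_seat, either way round below 0.1 rad and distance of each of cup, jar, caddy, tumbler from where it was at the start of the episode below 0.03 m and angle between each of cup, jar, caddy, tumbler's own z axis and vertical below 0.2 rad and distance of clip_mid from where it was at the start of the episode below 0.008 m); the robot touches nothing.
It fails at once if A bystander (cup, jar, caddy or tumbler) is moved more than 30 mm or tipped more than 0.35 rad (distance of any of cup, jar, caddy, tumbler from where it was at the start of the episode above 0.03 m or angle between any of cup, jar, caddy, tumbler's own z axis and vertical above 0.35 rad).
It fails at once if The green clip is shifted or lifted more than 8 mm (distance of clip_mid from where it was at the start of the episode above 0.008 m).
It also fails if it takes over 72 s, if anything falls off the work surface, if the arm or the gripper's body presses on something with over 40 N, if the wrist force passes 120 N, or if a joint passes its speed limit or range.

### The arm

A 7-joint arm with a two-finger parallel gripper is mounted at the origin on the work surface. World frame = base frame: x ahead of the robot, y to its left, z up, the work surface at z = 0. Lengths are in m, angles in rad, forces in N, time in s.
With the tool pointing down it reaches from about 0.4 to 0.875 m from the base axis. Payload 4.4 kg.
Tool frame: the origin (TCP) lies between the finger pads; the fingertips stand bot.tip_reach ahead of it and the grasp point (between the pads) is the TCP (bot.tip_reach is the distance from the TCP to the fingertips, in m); z points along the fingers, y is the line along which they close (so a half turn about z gives the same grasp; the last joint's range is limited). The gripper opens to 85 mm and grips with 20 to 120 N. Pads are 22 mm wide; open, the fingers measure 114 mm over their backs; the gripper's body (76 mm by 85 mm) begins 54 mm behind the grasp point. The pads swing forward as they close: fully open they stand 13 mm farther back than shut.
Start: joints at [-1.268, 0.628, 0.038, 1.517, -0.027, 0.996, -0.02], TCP at [0.234, 0.606, 0.25] pointing down, gripper open.
Joint ranges: [-3.06, 3.06], [-0.37, 2.12], [-1.25, 1.32], [0.18, 2.47], [-1.1, 4.24], [0.23, 1.98], [-2.94, 2.94]. Speed limits (rad/s): [2.57, 2.57, 3.14, 3.14, 3.14, 3.14, 3.14].

### API

Orientations are given as a 3x3 rotation matrix whose columns are the frame's x, y, z axes.
In Python, from cell import bot gives the robot as it stands.
- The arm moves only by the shell command python3 -m jog 'ROWS' [FORCE]. ROWS is JSON, a list of rows, each a list of 3 entries, a list of its own where there are three numbers: the finger opening in mm, from 0 to 85.4, then the shift along the tool's x, y, z in units of 30 mm (1.0 is 30 mm), then the turn about the tool's z in units of 6 degrees (1.0 is 6 degrees). In form: [[fingers, [tx, ty, tz], yaw], ...]. A call has exactly 10 rows; each row shifts and turns the commanded pose from where the row before left it, along the tool's axes as they then stand; what a row does not reach is not made up. A row lasts 1/12 s, in which the tool goes at most 41.7 mm and 7.16 degrees, less where a joint would pass 70% of its speed; a pose out of reach is approached as far as the arm can. A call is refused whole if a number of a shift passes 1 or a number of a turn 1, either way. A call with a gripper value outside its range is refused whole. The fingers move at their own pace and stop on an object; FORCE is the grip in N (left out, the last holds). Time passes only in rows, so rows that do not move let the fingers close, or fill a call up. It gives the time, the measured TCP pose, the force, the opening and the grip force at its end, in the units of the state.
- bot.get_state(): the state, without advancing time (a new reading comes with each control period).
- bot.read_camera(name): name is "side" or "top" or "wrist"; returns a dict with "img" (480x640x3 uint8, red, green, blue), "fx", "fy", "cx", "cy" (pixels), "view" (4x4, takes a point from world to camera coordinates). Camera axes: x right, y up, looking along -z (the intrinsics and any distortion apply to the point x, -y, -z); pixel columns grow to the right and rows downward; lengths in m; the calibration is good to about 2 mm. A picture is of the moment at which its call begins. There is no depth.
- bot.hand_in(): hands the job in; it is judged then, once.
The state is a dict: "clock": time; "q": joint angles; "joint_velocities": joint speeds; "joint_torque": joint torques, N m; "tool_pos": TCP position; "ee_rot": TCP orientation; "ft_force": force on the tool from outside, world axes, zero at the start; "torque": the same for the moment, N m; "opening": finger opening in m; "gripper_force": force on a finger pad.
Only numpy, scipy, OpenCV 4.12 (cv2) and the standard library are available. Lean on these libraries where they do the work, as an engineer would, in place of code of your own. Each camera call takes 0.05 s, during which the arm holds its last target. There are 200 camera calls.

## Working session

There is one attempt and no reset: what is moved stays moved. The work goes in short steps, Python scripts to look and compute and a shell command to move; the robot and the scene stay as the last step left them, time stands still between calls to the robot, and variables do not carry over. Pictures are saved under pics/ and viewed, at most 10 in all, crops included, and the job is handed in when it is done.

```bash
mkdir -p pics; ls; python3 - <<'E'
from cell import bot
import cv2
for n in ["top","side"]:
    c=bot.read_camera(n); cv2.imwrite(f"pics/{n}0.png",c["img"][:,:,::-1])
    print(n,[c[k] for k in("fx","fy","cx","cy")],c["view"], c.keys())
s=bot.get_state();print(s["tool_pos"],s["ee_rot"],bot.tip_reach,s["clock"],s["opening"])
E
```

```text
pics
top [447.33946645920173, 447.33946645920173, 320.66961689692897, 245.3049484986789] [[-1.66346561e-04 -9.99967577e-01  8.05094752e-03  3.71474408e-02]
 [ 9.91070906e-01  9.08623514e-04  1.33332789e-01 -5.21267821e-01]
 [-1.33335782e-01  8.00123930e-03  9.91038622e-01 -9.09655523e-01]
 [ 0.00000000e+00  0.00000000e+00  0.00000000e+00  1.00000000e+00]] dict_keys(['img', 'fx', 'fy', 'cx', 'cy', 'view'])
side [484.5269945841184, 484.5269945841184, 323.00854994679736, 240.80287674249143] [[-0.98354142 -0.18063284 -0.0042501   0.49676134]
 [ 0.14222967 -0.78851548  0.59834276 -0.0664705 ]
 [-0.11143162  0.58789039  0.80122898 -0.88726806]
 [ 0.          0.          0.          1.        ]] dict_keys(['img', 'fx', 'fy', 'cx', 'cy', 'view'])
[0.23408585 0.60581155 0.24949351] [[-9.32774205e-01  3.60460718e-01 -5.93828450e-04]
 [ 3.60461207e-01  9.32772823e-01 -1.60589018e-03]
 [-2.49532891e-05 -1.71198506e-03 -9.99998534e-01]] 0.019 0.1 0.08527264511730502
```

View pics/top0.png

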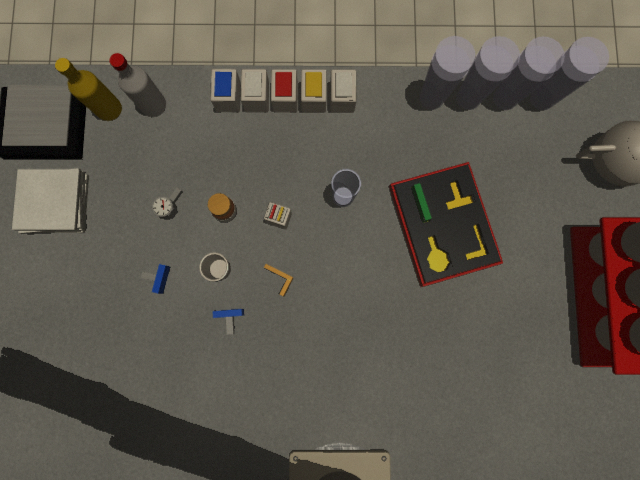

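View pics/side0.png

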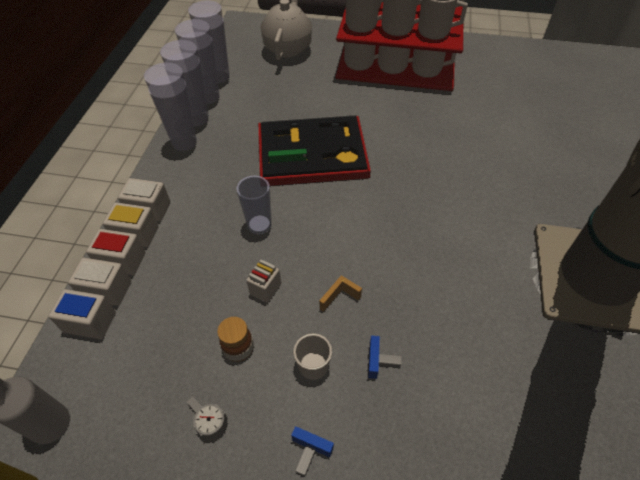

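```bash
cat > h.py <<'E'
import numpy as np, cv2
from cell import bot
def ray(c,u,v,z):
    V=np.array(c["view"]);R,t=V[:3,:3],V[:3,3];o=-R.T@t
    d=R.T@np.array([(u-c["cx"])/c["fx"],-(v-c["cy"])/c["fy"],-1.0])
    return o+d*(z-o[2])/d[2]
def proj(c,P):
    V=np.array(c["view"]);p=np.atleast_2d(P)@V[:3,:3].T+V[:3,3]
    return np.c_[c["cx"]+c["fx"]*p[:,0]/-p[:,2],c["cy"]-c["fy"]*p[:,1]/-p[:,2]]
E
python3 - <<'E'
from h import *
c=bot.read_camera("top")
for n,u,v,z in [("thermo",163,207,.032),("stem",179,192,.014),("key",160,279,.032),("bcorner",291,277,.032),("blong",266,267,.032),("bshort",284,294,.032),("cup",213,267,.03),("jar",220,207,.068),("caddy",277,214,.061),("tumb",346,185,.11),("tseat",438,259,.014),("tstem",433,240,.014),("kseat",459,202,.014),("kend",454,184,.014),("bseat",477,241,.014),("clip",422,201,.046)]:
    print(n,ray(c,u,v,z)[:2].round(3))
w=bot.read_camera("wrist");V=np.array(w["view"]);s=bot.get_state()
R=s["ee_rot"];print("cam in tool",np.array(R).T@(-V[:3,:3].T@V[:3,3]-s["tool_pos"]),(V[:3,:3]@R).round(3),w["fx"])
E
```

```text
thermo [0.604 0.374]
stem [0.641 0.347]
key [0.45  0.373]
bcorner [0.455 0.1  ]
blong [0.476 0.152]
bshort [0.419 0.114]
cup [0.476 0.264]
jar [0.596 0.245]
caddy [0.583 0.128]
tumb [ 0.632 -0.012]
tseat [ 0.495 -0.216]
tstem [ 0.536 -0.206]
kseat [ 0.62  -0.266]
kend [ 0.661 -0.257]
bseat [ 0.534 -0.302]
clip [ 0.615 -0.177]
cam in tool [ 0.075161    0.00089563 -0.1237275 ] [[-0.     1.    -0.   ]
 [ 0.956  0.     0.293]
 [ 0.293 -0.    -0.956]] 334.63934137053036
```

```bash
python3 -m jog '[[85,[-0.9,-0.17,0.1],0],[85,[-0.9,-0.17,0.1],0],[85,[-0.9,-0.17,0.1],0],[85,[-0.9,-0.17,0.1],0],[85,[-0.9,-0.17,0.1],0],[85,[-0.9,-0.17,0.1],0],[85,[-0.9,-0.17,0.1],0],[85,[-0.9,-0.17,0.1],0],[85,[-0.9,-0.17,0.1],0],[85,[-0.9,-0.17,0.1],0]]' 90
python3 -m jog '[[85,[-0.9,-0.17,0.2],0],[85,[-0.9,-0.17,0.2],0],[85,[-0.9,-0.17,0.2],0],[85,[-0.9,-0.17,0.2],0],[85,[-0.9,-0.17,0.2],0],[85,[-0.8,-0.17,0.2],0.5],[85,[0,0,0.3],1],[85,[0,0,0.2],1],[85,[0,0,0],0],[85,[0,0,0],0]]'
cat >> h.py <<'E'
def snap(name,n="wrist"):
    c=bot.read_camera(n); cv2.imwrite(f"pics/{name}.png",c["img"][:,:,::-1]); np.save(f"pics/{name}.npy",c,allow_pickle=True); return c
E
python3 -c "
from h import *
snap('w1');s=bot.get_state();print(s['tool_pos'],s['ee_rot'],s['ft_force'])"
```

```text
clock: 1.03
tool_pos: [0.4687, 0.4605, 0.22]
ee_rot: [[-0.933, 0.361, -0.0], [0.361, 0.933, -0.0], [0.0, -0.0, -1.0]]
ft_force: [1.1, 0.3, 0.3]
opening: 0.085
gripper_force: 0.0
clock: 1.87
tool_pos: [0.6045, 0.3757, 0.1687]
ee_rot: [[-0.81, 0.587, -0.001], [0.587, 0.81, -0.001], [0.001, -0.001, -1.0]]
ft_force: [0.0, -0.0, 0.4]
opening: 0.0847
gripper_force: 0.0
[0.60467996 0.37603845 0.1692833 ] [[-8.09781371e-01  5.86731653e-01 -3.14378600e-04]
 [ 5.86731676e-01  8.09781415e-01  2.23146500e-05]
 [ 2.67670659e-04 -1.66385895e-04 -9.99999950e-01]] [0.63875728 0.47708923 0.57760869]
```

View pics/w1.png

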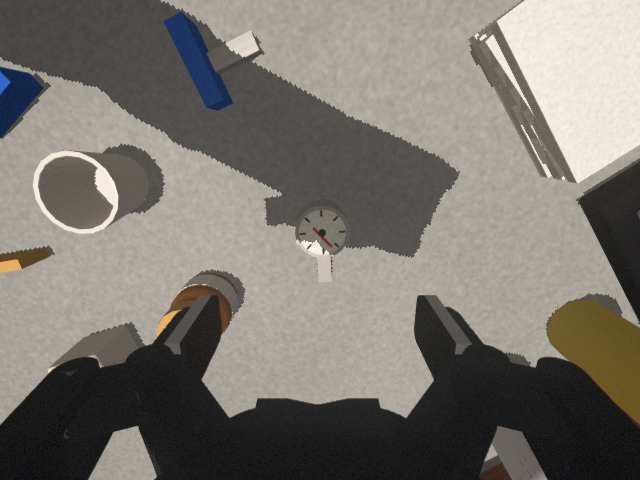

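```bash
cat >> h.py <<'E'
def rel(p,s=None):
    "world xy -> shift in tool axes, jog units"
    s=s or bot.get_state();R=np.array(s["ee_rot"]);d=np.r_[p[:2]-s["tool_pos"][:2],0]
    return (R.T@d/0.03).round(2)[:2]
E
python3 - <<'E'
from h import *
c=np.load('pics/w1.npy',allow_pickle=True).item()
h=ray(c,321.5,231,.032);t=ray(c,325,281,.014);d=t-h
print(h,t,np.linalg.norm(d[:2]),np.degrees(np.arctan2(d[1],d[0])),rel(h),[np.degrees(np.arctan2(*bot.get_state()["ee_rot"][1::-1,1]))])
E
```

```text
[0.60641115 0.37924364 0.032     ] [0.65087345 0.35139028 0.014     ] 0.052466232064716234 -32.065032786686935 [0.02 0.12] [np.float64(54.07458164930249)]
```

```bash
python3 -m jog '[[85,[0.02,0.12,0.6],0],[85,[0,0,0.7],-0.64],[85,[0,0,0.7],0],[85,[0,0,0.7],0],[85,[0,0,0.7],0],[85,[0,0,0.6],0],[85,[0,0,0.5],0],[30,[0,0,0],0],[30,[0,0,0],0],[30,[0,0,0],0]]' 90
python3 -m jog '[[30,[0,0,0],0],[30,[0,0,0],0],[30,[0,0,0],0],[30,[0,0,0],0],[30,[0,0,0],0],[30,[0,0,0],0],[30,[0,0,-0.4],0],[30,[0,0,-0.6],0],[30,[0,0,0],0],[30,[0,0,0],0]]'
```

```text
clock: 2.75
tool_pos: [0.6075, 0.3795, 0.0357]
ee_rot: [[-0.846, 0.534, 0.002], [0.534, 0.846, 0.001], [-0.001, 0.002, -1.0]]
ft_force: [-0.2, -0.2, 1.3]
opening: 0.0514
gripper_force: 0.0
clock: 3.58
tool_pos: [0.6075, 0.3793, 0.0658]
ee_rot: [[-0.845, 0.534, 0.002], [0.534, 0.845, 0.002], [-0.001, 0.003, -1.0]]
ft_force: [-0.5, 0.2, -0.9]
opening: 0.0418
gripper_force: 92.9
```

```bash
python3 -m jog '[[30,[0,0,-1],0],[30,[0,0,-1],-0.8],[30,[0,0,-1],-0.85],[30,[0,0,-0.9],-0.85],[30,[0,0,-0.6],-0.85],[30,[0,0,0],-0.85],[30,[0,0,0],-0.85],[30,[0,0,0],-0.85],[30,[0,0,0],-0.85],[30,[0,0,0],-0.85]]'
python3 -m jog '[[30,[0.41,-0.92,0],0],[30,[0.41,-0.92,0],0],[30,[0.41,-0.92,0],0],[30,[0.41,-0.92,0],0],[30,[0.41,-0.92,0],0],[30,[0.41,-0.92,0],0],[30,[0.41,-0.92,0],0],[30,[0.41,-0.92,0],0],[30,[0.41,-0.92,0],0],[30,[0.41,-0.92,0],0]]'
python3 -m jog '[[30,[0.41,-0.92,0],0],[30,[0.41,-0.92,0],0],[30,[0.41,-0.92,0],0],[30,[0.41,-0.92,0],0],[30,[0.41,-0.92,0],0],[30,[0.41,-0.92,0],0],[30,[0.41,-0.92,0],0],[30,[0.41,-0.92,0],0],[30,[0.41,-0.92,0],0],[30,[0.41,-0.92,0],0]]'
python3 -c "
from h import *
snap('w2');s=bot.get_state();print(s['tool_pos'],s['ee_rot'],s['ft_force'])"
```

```text
clock: 4.42
tool_pos: [0.6061, 0.3783, 0.198]
ee_rot: [[-0.972, -0.234, -0.002], [-0.234, 0.972, -0.001], [0.002, -0.001, -1.0]]
ft_force: [-0.3, 0.4, -1.9]
opening: 0.0417
gripper_force: 92.9
clock: 5.25
tool_pos: [0.5494, 0.0804, 0.1985]
ee_rot: [[-0.973, -0.23, -0.002], [-0.23, 0.973, -0.0], [0.002, 0.0, -1.0]]
ft_force: [-0.3, -0.5, -1.8]
opening: 0.0418
gripper_force: 92.8
clock: 6.08
tool_pos: [0.4932, -0.2162, 0.1986]
ee_rot: [[-0.973, -0.23, -0.001], [-0.23, 0.973, 0.001], [0.001, 0.001, -1.0]]
ft_force: [-0.2, 1.0, -1.3]
opening: 0.0416
gripper_force: 92.8
[ 0.49115435 -0.2245818   0.19850047] [[-0.97507828 -0.22184529 -0.00264794]
 [-0.22182887  0.97507063 -0.00540536]
 [ 0.00378108 -0.00468326 -0.99998189]] [-1.51030732 -7.18045912 -1.59888911]
```

View pics/w2.png

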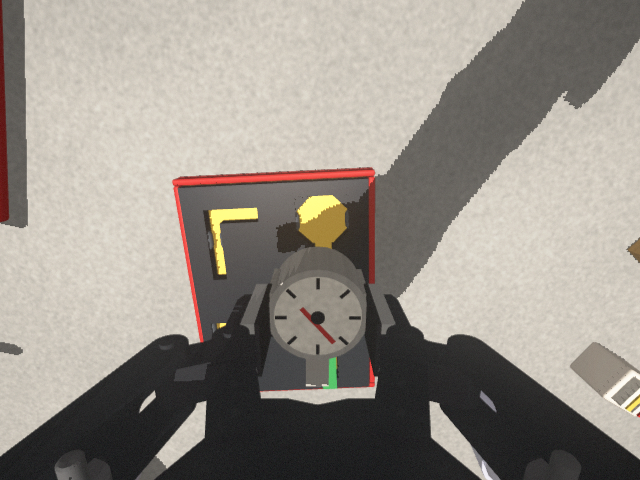

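```bash
python3 -m jog '[[30,[-0.9,0,0],0],[30,[-0.9,0,0],0],[30,[-0.9,0,0],0],[30,[-0.9,0,0],0],[30,[-0.9,0,0],0],[30,[-0.9,0,0],0],[30,[-0.6,0,0],0],[30,[0,0,0],0],[30,[0,0,0],0],[30,[0,0,0],0]]'
python3 -c "
from h import *
c=snap('w3');s=bot.get_state();print(s['tool_pos'],s['ee_rot'],s['ft_force'])
im=c['img'][:,:,::-1];cv2.imwrite('pics/w3z.png',cv2.resize(im[0:300,120:520],None,fx=2,fy=2,interpolation=cv2.INTER_CUBIC))
"
```

```text
clock: 6.97
tool_pos: [0.6681, -0.1738, 0.1982]
ee_rot: [[-0.973, -0.23, -0.003], [-0.23, 0.973, -0.0], [0.003, 0.001, -1.0]]
ft_force: [0.0, 1.0, -2.0]
opening: 0.0415
gripper_force: 92.8
[ 0.6679823  -0.17421347  0.19853976] [[-9.73320824e-01 -2.29434416e-01 -2.53426798e-03]
 [-2.29434307e-01  9.73324090e-01 -3.37558977e-04]
 [ 2.54411172e-03  2.52894836e-04 -9.99996732e-01]] [ 0.623053   -1.20687828 -2.31782364]
```

View pics/w3z.png

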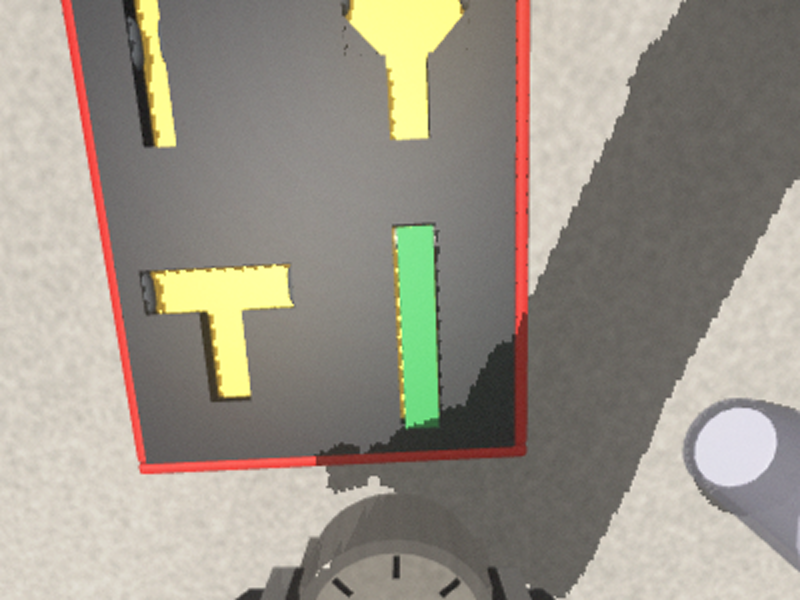

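```bash
cat >> h.py <<'E'
from scipy.optimize import minimize
def box(a,b,c,d): return np.array([[a,c],[b,c],[b,d],[a,d]])/1000
k=24*np.tan(np.pi/8)
SEAT={"thermo":[np.array([[24,k],[k,24],[-k,24],[-24,k],[-24,-k],[-k,-24],[k,-24],[24,-k]])/1000,box(0,54,-8,8)],
 "key":[box(-9,9,-32,32),box(0,46,-9,9)],"bracket":[box(-30,38,-6.5,6.5),box(-30,-17,-6.5,42)]}
PART={"key":[box(-7,7,-30,30)],"bracket":[box(-28,36,-4.5,4.5),box(-28,-19,-4.5,40)]}
S=4
def place(poly,p,z):
    a=p[2];R=np.array([[np.cos(a),-np.sin(a)],[np.sin(a),np.cos(a)]])
    return np.c_[poly@R.T+p[:2],np.full(len(poly),z)]
def fill(c,polys,p,z,z2=None):
    m=np.zeros((480*S,640*S),np.uint8)
    for q in polys:
        P=proj(c,place(q,p,z))
        if z2 is not None: P=cv2.convexHull(np.r_[P,proj(c,place(q,p,z2))].astype(np.float32))[:,0]
        cv2.fillPoly(m,[np.round((P+.5)*S*16).astype(np.int32)],1,shift=4)
    return m
def seat_mask(c,n,p): return fill(c,SEAT[n],p,.014)&fill(c,SEAT[n],p,.028)
def part_mask(c,n,p): return fill(c,PART[n],p,.001,.032)
def yellow(c):
    r,g,b=[c["img"][...,i].astype(float) for i in range(3)]; return (r>1.4*b)&(g>1.2*b)&(g>.6*r)&(r>40)
def fit(c,color,render,n,p0,vmax=480):
    M=cv2.resize(color.astype(np.uint8),None,fx=S,fy=S,interpolation=cv2.INTER_NEAREST)
    roi=cv2.dilate(render(c,n,p0),np.ones((15*S,15*S),np.uint8)); roi[int(vmax*S):]=0
    f=lambda p:float((cv2.absdiff(render(c,n,p),M)*roi).sum())/S/S
    sim=np.array([p0]+[np.array(p0)+d for d in ([.006,0,0],[0,.006,0],[0,0,.1])])
    r=minimize(f,p0,method="Nelder-Mead",options=dict(initial_simplex=sim,xatol=1e-4,fatol=.2,maxiter=120))
    return r.x,r.fun,(M*roi).sum()/S/S
E
python3 - <<'E'
from h import *
L=lambda n:np.load(f'pics/{n}.npy',allow_pickle=True).item()
w2,w3,top=L('w2'),L('w3'),bot.read_camera("top")
a=.232
for n,c,im,p0,vm in [("thermo",w2,"w2",[.495,-.216,a],244),("thermo",w3,"w3",[.495,-.216,a],480),("thermo",top,"top",[.495,-.216,a],480),("bracket",w2,"w2",[.535,-.308,a],480),("bracket",top,"top",[.535,-.308,a],480),("key",w3,"w3",[.62,-.266,a],480),("key",top,"top",[.62,-.266,a],480)]:
    x,e,t=fit(c,yellow(c),seat_mask,n,p0,vm); print(n,im,x.round(4),round(e),round(t))
E
```

```text
thermo w2 [ 0.493  -0.2108  0.2871] 232 2090
thermo w3 [ 0.4934 -0.2106  0.2753] 55 2096
thermo top [ 0.4915 -0.2129  0.2887] 37 493
bracket w2 [ 0.5345 -0.3035  0.2774] 156 1142
bracket top [ 0.5328 -0.305   0.282 ] 45 264
key w3 [ 0.6204 -0.262   0.2802] 320 2416
key top [ 0.6189 -0.264   0.2921] 54 357
```

```bash
python3 - <<'E'
from h import *
c=np.load('pics/w3.npy',allow_pickle=True).item();s=bot.get_state()
V=np.array(c["view"]);R=np.array(s["ee_rot"]);o=-V[:3,:3].T@V[:3,3]
print("cam in tool",R.T@(o-s["tool_pos"]))
# hub search in both images: dark blob in dial
for n in("w2","w3"):
    g=cv2.cvtColor(np.load(f'pics/{n}.npy',allow_pickle=True).item()["img"],cv2.COLOR_RGB2GRAY)
    C=cv2.HoughCircles(g,cv2.HOUGH_GRADIENT,1,50,param1=120,param2=30,minRadius=38,maxRadius=56)
    print(n,None if C is None else C[0][:3])
for (u,v) in [(318,318)]:
    p=ray(c,u,v,s["tool_pos"][2]-.0037); print("part top in tool mm",R.T@(p-s["tool_pos"])*1000)
    p=ray(c,318,387,s["tool_pos"][2]-.0217); print("stem end",R.T@(p-s["tool_pos"])*1000)
E
```

```text
cam in tool [ 0.0743518   0.00146488 -0.12320836]
w2 [[315.5 319.5  43. ]]
w3 [[318.5 305.5  48.6]
 [559.5 256.5  42.7]]
part top in tool mm [-0.80503953  1.89697859  3.6984866 ]
stem end [-52.26579837   2.0076438   21.60099364]
```

```bash
python3 -m jog '[[30,[0,0,0],-0.47],[30,[0.85,0.05,0],0],[30,[0.85,0.05,0],0],[30,[0.85,0.05,0],0],[30,[0.85,0.05,0],0],[30,[0.85,0.06,0],0],[30,[0.85,0.06,0],0],[30,[0.86,0.05,0.4],0],[30,[0,0,0.8],0],[30,[0,0,0.8],0]]'
python3 -m jog '[[30,[0,0,0.8],0],[30,[0,0,0.8],0],[30,[0,0,0.4],0],[30,[0,0,0.1],0],[30,[0,0,0],0],[30,[0,0,0],0],[30,[0,0,0],0],[30,[0,0,0],0],[30,[0,0,0],0],[30,[0,0,0],0]]'
python3 -c "
from h import *
s=bot.get_state();print(s['tool_pos'],s['ee_rot'],rel(np.array([.4930,-.2128])))"
```

```text
clock: 7.9
tool_pos: [0.4928, -0.2145, 0.1403]
ee_rot: [[-0.962, -0.274, 0.002], [-0.274, 0.962, -0.002], [-0.001, -0.002, -1.0]]
ft_force: [0.8, 0.6, -1.7]
opening: 0.0417
gripper_force: 92.9
clock: 8.73
tool_pos: [0.495, -0.2127, 0.077]
ee_rot: [[-0.961, -0.278, 0.001], [-0.278, 0.961, -0.0], [-0.001, -0.001, -1.0]]
ft_force: [0.3, 1.0, -1.4]
opening: 0.0416
gripper_force: 92.9
[ 0.49501914 -0.21274344  0.07695426] [[-9.60657764e-01 -2.77732624e-01  1.11787314e-03]
 [-2.77733257e-01  9.60658124e-01 -4.55037143e-04]
 [-9.47515252e-04 -7.47605512e-04 -9.99999272e-01]] [0.07 0.02]
```

```bash
python3 -m jog '[[30,[0.07,0.02,0],0],[30,[0,0,0.15],0],[30,[0,0,0.15],0],[30,[0,0,0.1],0],[30,[0,0,0.1],0],[30,[0,0,0.1],0],[30,[0,0,0],0],[30,[0,0,0],0],[30,[0,0,0],0],[30,[0,0,0],0]]'
```

```text
clock: 9.57
tool_pos: [0.4924, -0.2125, 0.0583]
ee_rot: [[-0.961, -0.278, -0.0], [-0.278, 0.961, 0.0], [0.0, 0.0, -1.0]]
ft_force: [-0.2, 1.1, -2.2]
opening: 0.0416
gripper_force: 92.8
```

```bash
python3 -m jog '[[30,[0,0,0.1],0],[30,[0,0,0.1],0],[30,[0,0,0.08],0],[30,[0,0,0.05],0],[30,[0,0,0],0],[30,[0,0,0],0],[30,[0,0,0],0],[30,[0,0,0],0],[30,[0,0,0],0],[30,[0,0,0],0]]'
```

```text
clock: 10.4
tool_pos: [0.4928, -0.2124, 0.0504]
ee_rot: [[-0.961, -0.278, 0.001], [-0.278, 0.961, -0.001], [-0.001, -0.001, -1.0]]
ft_force: [-3.9, 1.8, 22.6]
opening: 0.0418
gripper_force: 95.6
```

```bash
python3 -m jog '[[30,[0,0,0.08],0],[30,[0,0,0.05],0],[30,[0,0,0],0],[30,[0,0,0],0],[30,[0,0,0],0],[30,[0,0,0],0],[30,[0,0,0],0],[30,[0,0,0],0],[30,[0,0,0],0],[30,[0,0,0],0]]'
```

```text
clock: 11.23
tool_pos: [0.4927, -0.2124, 0.0503]
ee_rot: [[-0.961, -0.278, 0.002], [-0.278, 0.961, -0.002], [-0.001, -0.002, -1.0]]
ft_force: [-11.8, 5.9, 59.1]
opening: 0.0414
gripper_force: 100.1
```

```bash
python3 -m jog '[[30,[0,0,-0.12],0],[62,[0,0,0],0],[62,[0,0,0],0],[62,[0,0,0],0],[62,[0,0,0],0],[62,[0,0,-0.5],0],[62,[0,0,-1],0],[62,[0,0,-1],0],[62,[0,0,-1],0],[62,[0,0,-1],0]]'
cat >> h.py <<'E'
def blue(c):
    r,g,b=[c["img"][...,i].astype(float) for i in range(3)]; return (b>1.7*r)&(b>1.25*g)&(b>25)
def orange(c):
    r,g,b=[c["img"][...,i].astype(float) for i in range(3)]; return (r>1.8*b)&(r>1.25*g)&(g>.35*r)&(r>60)
E
python3 - <<'E'
from h import *
L=lambda n:np.load(f'pics/{n}.npy',allow_pickle=True).item()
w1,top=L('w1'),snap('top2','top')
e=ray(w1,245,46,.014);b=ray(w1,198,60,.032);d=e-b;a=np.arctan2(d[1],d[0]);print(b,e,np.linalg.norm(d[:2]))
for c in(w1,top): print("key",*fit(c,blue(c),part_mask,"key",[b[0],b[1],a]))
cn=np.array([.455,.1]);d=np.array([.476,.152])-cn;a=np.arctan2(d[1],d[0]);p=cn+d/np.linalg.norm(d)*.0235
print("br",*fit(top,orange(top),part_mask,"bracket",[*p,a]))
s=bot.get_state();print(s["tool_pos"],s["opening"])
E
```

```text
clock: 12.07
tool_pos: [0.4921, -0.2126, 0.1836]
ee_rot: [[-0.961, -0.278, -0.001], [-0.278, 0.961, 0.001], [0.001, 0.001, -1.0]]
ft_force: [-0.0, -0.1, -0.3]
opening: 0.0622
gripper_force: 0.0
[0.45432913 0.38199764 0.032     ] [0.46161018 0.41382057 0.014     ] 0.032645246541447494
key [0.45266578 0.37898533 1.35619033] 146.5 2651.0
key [0.4526721  0.37787831 1.34613312] 27.0 323.0
br [0.46409622 0.12443241 1.11385769] 33.5 219.0
[ 0.49539282 -0.21367929  0.18907152] 0.062239908164102416
```

```bash
python3 -m jog '[[62,[0,0,0],0.95],[62,[0,0,0],0.95],[62,[0,0,0],0.95],[62,[0,0,0],0.95],[62,[0,0,0],0.98],[62,[0.29,0.95,0],0],[62,[0.29,0.95,0],0],[62,[0.29,0.95,0],0],[62,[0.29,0.95,0],0],[62,[0.29,0.95,0],0]]'
python3 -m jog '[[62,[0.29,0.95,0],0],[62,[0.29,0.95,0],0],[62,[0.29,0.95,0],0],[62,[0.29,0.95,0],0],[62,[0.29,0.95,0],0],[62,[0.29,0.95,0],0],[62,[0.29,0.95,0],0],[62,[0.29,0.95,0],0],[62,[0.29,0.95,0],0],[62,[0.29,0.95,0],0]]'
python3 -m jog '[[62,[0.29,0.94,0],0],[62,[0.29,0.94,0],0],[62,[0.27,0.93,0],0],[62,[0.27,0.93,0],0],[62,[0.27,0.93,0],0],[62,[0,0,0.3],0],[62,[0,0,0.3],0],[62,[0,0,0],0],[62,[0,0,0],0],[62,[0,0,0],0]]'
python3 - <<'E'
from h import *
c=snap('w4');s=bot.get_state();print(s['tool_pos'],s['ee_rot'],s['q'])
x,*r=fit(c,blue(c),part_mask,"key",[.452,.378,1.351]);print(x,r,rel(x))
E
```

```text
clock: 12.95
tool_pos: [0.4806, -0.0629, 0.1823]
ee_rot: [[-0.976, 0.218, -0.001], [0.218, 0.976, -0.0], [0.001, -0.0, -1.0]]
ft_force: [-0.0, 1.2, 0.6]
opening: 0.0622
gripper_force: 0.0
clock: 13.78
tool_pos: [0.4577, 0.2344, 0.1823]
ee_rot: [[-0.976, 0.217, -0.001], [0.217, 0.976, -0.001], [0.001, -0.001, -1.0]]
ft_force: [-0.4, -0.1, -0.5]
opening: 0.0622
gripper_force: 0.0
clock: 14.62
tool_pos: [0.4483, 0.3773, 0.1648]
ee_rot: [[-0.976, 0.219, -0.0], [0.219, 0.976, -0.001], [0.0, -0.001, -1.0]]
ft_force: [-0.2, -0.6, -0.2]
opening: 0.0618
gripper_force: 0.0
[0.44838958 0.37764081 0.16520781] [[-9.75683360e-01  2.19184693e-01  2.28398773e-04]
 [ 2.19184546e-01  9.75683270e-01 -5.40201691e-04]
 [-3.41248803e-04 -4.77004320e-04 -9.99999828e-01]] [-0.7507233   0.6414653   0.00405691  1.78334389 -0.00285501  0.71698914
  0.6044973 ]
[0.45361667 0.37890999 1.35757813] [np.float64(62.4375), np.float64(1320.0)] [-0.16  0.08]
```

View pics/w4.png

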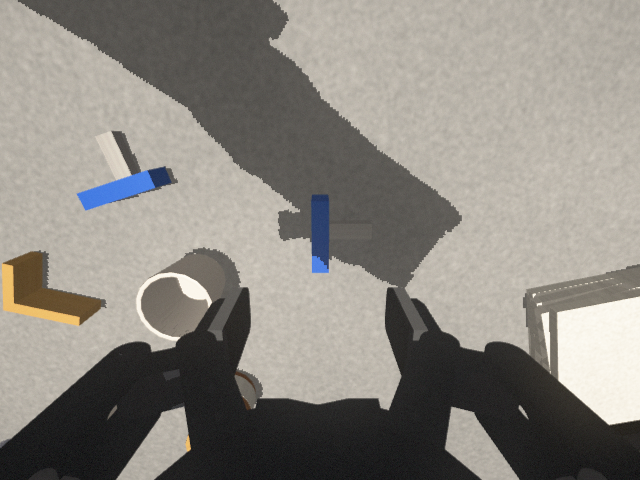

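```bash
python3 -m jog '[[62,[-0.15,0.03,0.6],-0.07],[62,[0,0,0.7],0],[62,[0,0,0.7],0],[62,[0,0,0.7],0],[62,[0,0,0.7],0],[62,[0,0,0.6],0],[62,[0,0,0.3],0],[62,[0,0,0],0],[5,[0,0,0],0],[5,[0,0,0],0]]' 90
python3 -m jog '[[5,[0,0,0],0],[5,[0,0,0],0],[5,[0,0,0],0],[5,[0,0,0],0],[5,[0,0,0],0],[5,[0,0,0],0],[5,[0,0,0],0],[5,[0,0,0],0],[5,[0,0,0],0],[5,[0,0,0],0]]'
```

```text
clock: 15.5
tool_pos: [0.4532, 0.3792, 0.0373]
ee_rot: [[-0.978, 0.211, 0.002], [0.211, 0.978, 0.001], [-0.001, 0.002, -1.0]]
ft_force: [0.1, 0.2, -0.4]
opening: 0.0388
gripper_force: 0.0
clock: 16.33
tool_pos: [0.453, 0.3793, 0.0377]
ee_rot: [[-0.978, 0.21, 0.002], [0.21, 0.978, 0.001], [-0.001, 0.002, -1.0]]
ft_force: [-1.1, -1.3, 5.0]
opening: 0.0114
gripper_force: 89.3
```

```bash
python3 -m jog '[[5,[0,0,-0.9],0],[5,[0,0,-1],0],[5,[0,0,-1],0.9],[5,[0,0,-1],0.94],[5,[0,0,-1],0.94],[5,[0,0,-0.5],0.94],[5,[0,0,0],0.94],[5,[0,0,0],0.94],[5,[0,0,0],0.94],[5,[0,0,0],0.94]]'
python3 -m jog '[[5,[0,0,0],0.94],[5,[0,0,0],0.94],[5,[0,0,0],0.94],[5,[-0.96,-0.025,0],0],[5,[-0.96,-0.025,0],0],[5,[-0.96,-0.025,0],0],[5,[-0.96,-0.025,0],0],[5,[-0.96,-0.025,0],0],[5,[-0.96,-0.025,0],0],[5,[-0.96,-0.025,0],0]]'
python3 -m jog '[[5,[-0.96,-0.025,0],0],[5,[-0.96,-0.025,0],0],[5,[-0.96,-0.025,0],0],[5,[-0.96,-0.025,0],0],[5,[-0.96,-0.025,0],0],[5,[-0.96,-0.025,0],0],[5,[-0.96,-0.025,0],0],[5,[-0.96,-0.025,0],0],[5,[-0.96,-0.025,0],0],[5,[-0.96,-0.025,0],0]]'
python3 -m jog '[[5,[-0.96,-0.025,0],0],[5,[-0.96,-0.025,0],0],[5,[-0.96,-0.025,0],0],[5,[-0.96,-0.025,0],0],[5,[-0.96,-0.025,0],0],[5,[-0.96,-0.025,0],0],[5,[0,0,0],0],[5,[0,0,0],0],[5,[0,0,0],0],[5,[0,0,0],0]]'
python3 - <<'E'
from h import *
c=snap('w5');s=bot.get_state();print(s['tool_pos'],s['ee_rot'],s['q'])
x,*r=fit(c,yellow(c),seat_mask,"key",[.620,-.263,.28]);print(x,r)
E
```

```text
clock: 17.17
tool_pos: [0.4521, 0.3789, 0.1989]
ee_rot: [[-0.541, 0.841, 0.0], [0.841, 0.541, 0.001], [0.001, 0.001, -1.0]]
ft_force: [0.3, -0.1, -1.4]
opening: 0.0115
gripper_force: 88.5
clock: 18.0
tool_pos: [0.5031, 0.1825, 0.1986]
ee_rot: [[-0.277, 0.961, 0.0], [0.961, 0.277, 0.001], [0.001, 0.001, -1.0]]
ft_force: [-0.1, 0.2, -1.7]
opening: 0.0115
gripper_force: 88.5
clock: 18.83
tool_pos: [0.5757, -0.0965, 0.1986]
ee_rot: [[-0.277, 0.961, 0.001], [0.961, 0.277, 0.0], [0.0, 0.001, -1.0]]
ft_force: [0.4, -0.3, -0.4]
opening: 0.0119
gripper_force: 88.5
clock: 19.67
tool_pos: [0.6192, -0.2605, 0.1981]
ee_rot: [[-0.279, 0.96, -0.0], [0.96, 0.279, 0.002], [0.002, 0.0, -1.0]]
ft_force: [0.0, 0.1, -1.4]
opening: 0.0115
gripper_force: 88.5
[ 0.61926043 -0.26047192  0.19815817] [[-2.78851619e-01  9.60334193e-01 -1.11837204e-04]
 [ 9.60333130e-01  2.78851480e-01  1.45987748e-03]
 [ 1.43315624e-03  2.99688227e-04 -9.99998928e-01]] [ 0.20826245  0.72891359  0.26478556  1.50706727 -0.21990278  0.93557234
  0.82239812]
[ 0.62025877 -0.26192465  0.29263215] [np.float64(546.5625), np.float64(1516.0)]
```

View pics/w5.png

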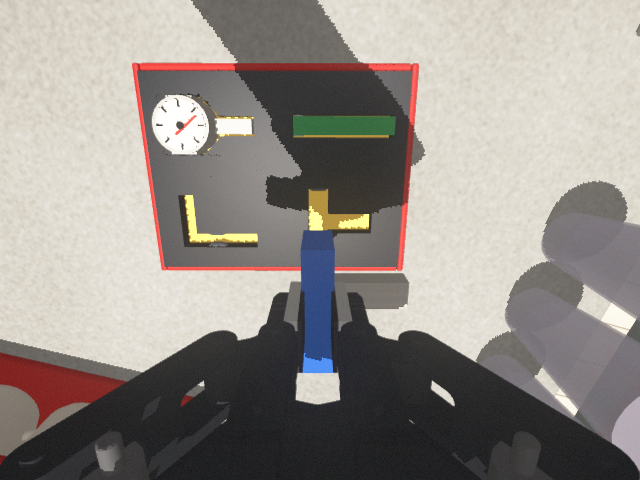

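```bash
python3 - <<'E'
from h import *
c=np.load('pics/w5.npy',allow_pickle=True).item();s=bot.get_state();z=s["tool_pos"][2]
R=np.array(s["ee_rot"])[:2,:2]
x,*r=fit(c,yellow(c),seat_mask,"bracket",[.535,-.304,.28]);print("br",x,r)
d=x[:2]-np.array([.5345,-.3035])
R2=np.array([[-.973,-.23],[-.23,.973]]);print("bias mm",np.linalg.solve(R-R2,d)*1000)
x,*r=fit(c,yellow(c),seat_mask,"key",[.6203,-.262,.28],228);print("key",x,r)
rm=lambda c,n,p: fill(c,PART[n],p,z-.0375,z-.0057)
x,*r=fit(c,blue(c),rm,"key",[*s["tool_pos"][:2],.281]);print("held",x,r,R.T@(x[:2]-s["tool_pos"][:2])*1000)
E
```

```text
br [ 0.53419087 -0.30285367  0.290551  ] [np.float64(154.9375), np.float64(1055.0)]
bias mm [ 0.29218126 -0.43008301]
key [ 0.62050145 -0.2621068   0.30660538] [np.float64(81.8125), np.float64(1355.0)]
held [ 0.61919561 -0.2601381   0.28165194] [np.float64(458.0625), np.float64(4189.0)] [0.33865488 0.03083498]
```

```bash
python3 - <<'E'
from h import *
s=bot.get_state();R=np.array(s["ee_rot"]);z=s["tool_pos"][2]
def chk(c):
    V=np.array(c["view"]);o=-V[:3,:3].T@V[:3,3]
    print("cam in tool",R.T@(o-s["tool_pos"])*1000,c["cx"],c["cy"],(V[:3,:3]@R).round(4).tolist())
    print((R.T@(ray(c,318,318,z-.0057)-s["tool_pos"])*1000).round(2))
chk(np.load('pics/w5.npy',allow_pickle=True).item()); c=bot.read_camera("wrist"); s=bot.get_state();R=np.array(s["ee_rot"]);chk(c)
print(s["tool_pos"],s["clock"])
E
```

```text
cam in tool [  75.6848371     0.13114126 -123.80997134] 317.3769948865809 236.66238123636109 [[-0.0005, 1.0, -0.0001], [0.9563, 0.0005, 0.2922], [0.2922, 0.0, -0.9563]]
[-1.07  0.38  5.7 ]
cam in tool [  75.85186634    0.18294685 -123.81179656] 317.3769948865809 236.66238123636109 [[-0.0002, 1.0, -0.0001], [0.9564, 0.0002, 0.2922], [0.2922, -0.0, -0.9564]]
[-0.94  0.46  5.78]
[ 0.61933871 -0.26063743  0.19823416] 19.7667
```

```bash
python3 -m jog '[[5,[-0.07,0.02,0.6],0],[5,[0,0,0.8],0],[5,[0,0,0.8],0],[5,[0,0,0.8],0],[5,[0,0,0.7],0],[5,[0,0,0.4],0],[5,[0,0,0.15],0],[5,[0,0,0],0],[5,[0,0,0],0],[5,[0,0,0],0]]'
python3 -c "
from h import *
s=bot.get_state();print(s['tool_pos'],s['ee_rot'],rel(np.array([.6205,-.2625])))"
```

```text
clock: 20.6
tool_pos: [0.6213, -0.2648, 0.0722]
ee_rot: [[-0.277, 0.961, 0.003], [0.961, 0.277, -0.001], [-0.002, 0.002, -1.0]]
ft_force: [-0.2, -0.3, -0.8]
opening: 0.0114
gripper_force: 88.5
[ 0.6213366  -0.26479084  0.07219876] [[-0.27691419  0.96089131  0.00253337]
 [ 0.96089299  0.27691766 -0.00113125]
 [-0.00178854  0.00212104 -0.99999615]] [ 0.08 -0.01]
```

```bash
python3 -m jog '[[5,[0.08,-0.01,0],0],[5,[0,0,0.15],0],[5,[0,0,0.15],0],[5,[0,0,0.1],0],[5,[0,0,0],0],[5,[0,0,0],0],[5,[0,0,0],0],[5,[0,0,0],0],[5,[0,0,0],0],[5,[0,0,0],0]]'
```

```text
clock: 21.43
tool_pos: [0.6193, -0.2622, 0.0586]
ee_rot: [[-0.277, 0.961, -0.0], [0.961, 0.277, -0.0], [-0.0, -0.0, -1.0]]
ft_force: [1.8, -0.2, -3.0]
opening: 0.0116
gripper_force: 88.4
```

```bash
python3 -m jog '[[5,[0,0.02,0.08],0],[5,[0,0,0.08],0],[5,[0,0,0.08],0],[5,[0,0,0.08],0],[5,[0,0,0],0],[5,[0,0,0],0],[5,[0,0,0],0],[5,[0,0,0],0],[5,[0,0,0],0],[5,[0,0,0],0]]'
```

```text
clock: 22.27
tool_pos: [0.6202, -0.2621, 0.0516]
ee_rot: [[-0.277, 0.961, 0.001], [0.961, 0.277, 0.0], [-0.0, 0.001, -1.0]]
ft_force: [-5.5, 1.9, 17.5]
opening: 0.0112
gripper_force: 91.0
```

```bash
python3 -m jog '[[5,[0,0,0.08],0],[5,[0,0,0.03],0],[5,[0,0,0],0],[5,[0,0,0],0],[5,[0,0,0],0],[5,[0,0,0],0],[5,[0,0,0],0],[5,[0,0,-0.1],0],[40,[0,0,0],0],[40,[0,0,0],0]]'
python3 -m jog '[[40,[0,0,0],0],[40,[0,0,0],0],[40,[0,0,0],0],[40,[0,0,-0.5],0],[40,[0,0,-1],0],[40,[0,0,-1],0],[40,[0,0,-1],0],[40,[0,0,-1],0],[40,[0,0,-0.5],0],[40,[0,0,0],0]]'
python3 -c "
from h import *
s=bot.get_state();print(s['tool_pos'],s['ee_rot'],s['q'])"
```

```text
clock: 23.1
tool_pos: [0.6199, -0.2618, 0.0486]
ee_rot: [[-0.277, 0.961, 0.0], [0.961, 0.277, 0.0], [0.0, 0.0, -1.0]]
ft_force: [0.5, -0.3, -0.9]
opening: 0.0352
gripper_force: 0.0
clock: 23.93
tool_pos: [0.6223, -0.2634, 0.2045]
ee_rot: [[-0.277, 0.961, 0.008], [0.961, 0.277, -0.004], [-0.006, 0.007, -1.0]]
ft_force: [0.7, -0.4, 0.1]
opening: 0.0401
gripper_force: 0.0
[ 0.62229938 -0.26341329  0.20445032] [[-0.27661998  0.96094346  0.00830965]
 [ 0.96096247  0.27665608 -0.00354109]
 [-0.00570171  0.00700573 -0.9999592 ]] [ 0.20751023  0.72362063  0.26962304  1.49907357 -0.22031577  0.93963419
  0.82179482]
```

```bash
python3 -m jog '[[62,[0,0,0],0.88],[62,[0,0,0],0.88],[62,[0,0,0],0.88],[62,[0,0,0],0.88],[62,[0,0,0],0.88],[62,[0,0,0],0.88],[62,[0,0,0],0.88],[62,[0,0,0],0.88],[62,[0.78,-0.87,0],0],[62,[0.78,-0.87,0],0]]'
python3 -m jog '[[62,[0.78,-0.87,0],0],[62,[0.78,-0.87,0],0],[62,[0.78,-0.87,0],0],[62,[0.78,-0.87,0],0],[62,[0.78,-0.87,0],0],[62,[0.78,-0.87,0],0],[62,[0.78,-0.87,0],0],[62,[0.78,-0.87,0],0],[62,[0.78,-0.87,0],0],[62,[0.78,-0.87,0],0]]'
python3 -m jog '[[62,[0,0,0.4],0],[62,[0,0,0.4],0],[62,[0,0,0.2],0],[62,[0,0,0],0],[62,[0,0,0],0],[62,[0,0,0],0],[62,[0,0,0],0],[62,[0,0,0],0],[62,[0,0,0],0],[62,[0,0,0],0]]'
python3 - <<'E'
from h import *
c=snap('w6');s=bot.get_state();print(s['tool_pos'],s['ee_rot'],s['q'])
x,*r=fit(c,orange(c),part_mask,"bracket",[.4655,.126,1.114]);print(x,r,rel(x))
E
```

```text
clock: 24.77
tool_pos: [0.5926, -0.1984, 0.198]
ee_rot: [[0.445, 0.896, -0.001], [0.896, -0.445, -0.002], [-0.002, -0.0, -1.0]]
ft_force: [0.6, 2.4, 0.3]
opening: 0.0623
gripper_force: 0.0
clock: 25.6
tool_pos: [0.4613, 0.1295, 0.1986]
ee_rot: [[0.441, 0.897, -0.001], [0.897, -0.441, 0.0], [-0.0, -0.001, -1.0]]
ft_force: [1.8, 0.2, 0.2]
opening: 0.0624
gripper_force: 0.0
clock: 26.43
tool_pos: [0.4628, 0.1281, 0.1689]
ee_rot: [[0.441, 0.897, 0.0], [0.897, -0.441, 0.0], [0.0, 0.0, -1.0]]
ft_force: [0.1, 1.4, 0.9]
opening: 0.0618
gripper_force: 0.0
[0.46274253 0.12815645 0.16887247] [[ 4.41153383e-01  8.97431682e-01  2.61030432e-04]
 [ 8.97431666e-01 -4.41153439e-01  2.19882938e-04]
 [ 3.12484388e-04  1.37254874e-04 -9.99999942e-01]] [-0.66174413  0.5628101   0.48847194  2.07281102 -0.4532276   0.60915178
 -0.31627952]
[0.46578494 0.12803619 1.10879743] [np.float64(993.4375), np.float64(848.0)] [0.04 0.09]
```

View pics/w6.png

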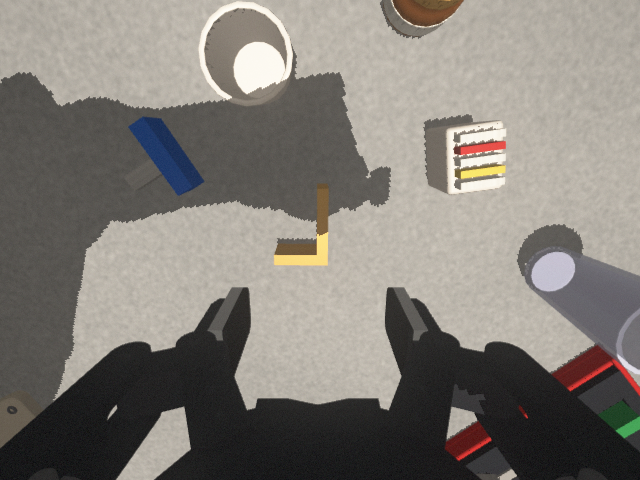

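```bash
python3 - <<'E'
from h import *
c=np.load('pics/w6.npy',allow_pickle=True).item()
im=c["img"].astype(float); m=(im[...,0]>1.35*im[...,2])
x,*r=fit(c,m,part_mask,"bracket",[.4655,.127,1.11]);print(x,r,rel(x))
E
```

```text
[0.46528785 0.12614821 1.11091505] [np.float64(74.375), np.float64(1856.0)] [-0.02  0.11]
```

```bash
python3 -m jog '[[62,[-0.06,0.13,0.6],0.02],[62,[0,0,0.7],0],[62,[0,0,0.7],0],[62,[0,0,0.7],0],[62,[0,0,0.7],0],[62,[0,0,0.6],0],[62,[0,0,0.43],0],[62,[0,0,0],0],[2,[0,0,0],0],[2,[0,0,0],0]]' 90
python3 -m jog '[[2,[0,0,0],0],[2,[0,0,0],0],[2,[0,0,0],0],[2,[0,0,0],0],[2,[0,0,0],0],[2,[0,0,0],0],[2,[0,0,0],0],[2,[0,0,0],0],[2,[0,0,0],0],[2,[0,0,0],0]]'
```

```text
clock: 27.32
tool_pos: [0.4658, 0.1248, 0.0364]
ee_rot: [[0.443, 0.896, 0.001], [0.896, -0.443, 0.0], [0.0, 0.001, -1.0]]
ft_force: [0.5, -0.9, 0.1]
opening: 0.0389
gripper_force: 0.0
clock: 28.15
tool_pos: [0.4657, 0.1252, 0.0369]
ee_rot: [[0.443, 0.897, 0.001], [0.897, -0.443, 0.001], [0.001, 0.001, -1.0]]
ft_force: [-1.4, -0.1, 6.5]
opening: 0.0066
gripper_force: 89.1
```

```bash
python3 -m jog '[[2,[0,0,-0.9],0],[2,[0,0,-1],0],[2,[0,0,-1],0.88],[2,[0,0,-1],0.88],[2,[0,0,-1],0.88],[2,[0,0,-0.5],0.88],[2,[0,0,0],0.88],[2,[0,0,0],0.88],[2,[0,0,0],0.88],[2,[0,0,0],0.88]]'
python3 -m jog '[[2,[0,0,0],0.88],[2,[-0.11,0.9,0],0],[2,[-0.11,0.9,0],0],[2,[-0.11,0.9,0],0],[2,[-0.11,0.9,0],0],[2,[-0.11,0.9,0],0],[2,[-0.11,0.9,0],0],[2,[-0.11,0.9,0],0],[2,[-0.11,0.9,0],0],[2,[-0.11,0.9,0],0]]'
python3 -m jog '[[2,[-0.11,0.9,0],0],[2,[-0.11,0.9,0],0],[2,[-0.11,0.9,0],0],[2,[-0.11,0.9,0],0],[2,[-0.11,0.9,0],0],[2,[-0.11,0.9,0],0],[2,[-0.11,0.9,0],0],[2,[0,0,0],0],[2,[0,0,0],0],[2,[0,0,0],0]]'
python3 - <<'E'
from h import *
c=snap('w7');s=bot.get_state();print(s['tool_pos'],s['ee_rot'],s['q'])
z=s["tool_pos"][2];R=np.array(s["ee_rot"])[:2,:2]
im=c["img"].astype(float); m=(im[...,0]>1.35*im[...,2])
rm=lambda c,n,p: fill(c,PART[n],p,z-.0369,z-.0049)
x,*r=fit(c,m,rm,"bracket",[s["tool_pos"][0],s["tool_pos"][1],.281]);print("held",x,r,R.T@(x[:2]-s["tool_pos"][:2])*1000)
E
```

```text
clock: 28.98
tool_pos: [0.4649, 0.1252, 0.1983]
ee_rot: [[0.932, 0.362, 0.0], [0.362, -0.932, 0.001], [0.0, -0.001, -1.0]]
ft_force: [-0.4, 0.3, -2.6]
opening: 0.0061
gripper_force: 88.7
clock: 29.82
tool_pos: [0.5043, -0.1177, 0.198]
ee_rot: [[0.96, 0.279, 0.0], [0.279, -0.96, 0.001], [0.0, -0.001, -1.0]]
ft_force: [1.7, 1.4, -1.8]
opening: 0.0064
gripper_force: 88.8
clock: 30.65
tool_pos: [0.5348, -0.3037, 0.1975]
ee_rot: [[0.96, 0.279, -0.001], [0.279, -0.96, 0.002], [-0.0, -0.002, -1.0]]
ft_force: [0.1, 0.0, -1.5]
opening: 0.0066
gripper_force: 88.8
[ 0.53501896 -0.30310561  0.19751832] [[ 9.60056793e-01  2.79804706e-01 -5.29689320e-04]
 [ 2.79805206e-01 -9.60054855e-01  1.92935759e-03]
 [ 3.13125317e-05 -2.00050269e-03 -9.99997999e-01]] [ 0.06180479  0.74072221  0.70522599  1.68601224 -0.57642035  0.9350806
 -0.29537394]
held [ 0.5358517  -0.30243809  0.29456681] [np.float64(3961.625), np.float64(3701.0)] [ 0.98624981 -0.40784935]
```

View pics/w7.png

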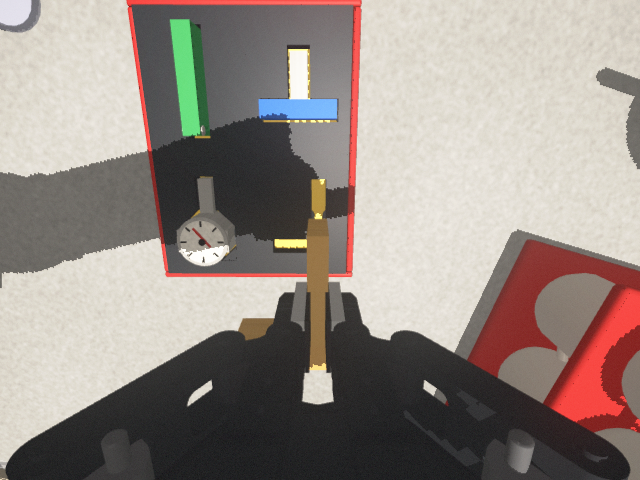

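```bash
python3 - <<'E'
from h import *
c=np.load('pics/w7.npy',allow_pickle=True).item();s=bot.get_state();z=s["tool_pos"][2];R=np.array(s["ee_rot"])
V=np.array(c["view"]);print("cam in tool",R.T@(-V[:3,:3].T@V[:3,3]-s["tool_pos"])*1000)
print(c["img"][205:245:2,318].tolist()); print(c["img"][362:376:1,316].tolist())
for v,dz in((219,.0369),(236,.0049),(372,.0049)): print(v,(R.T@(ray(c,318,v,z-dz)-s["tool_pos"])*1000).round(1))
im=c["img"].astype(float); m=(im[...,0]>1.35*im[...,2]);m[:,:294]=0;m[:,340:]=0;m[:222]=0;m[300:]=0
print(*fit(c,yellow(c),seat_mask,"bracket",[.5343,-.3032,.28],214))
E
```

```text
cam in tool [  74.48113612   -0.46261662 -123.85205676]
[[183, 149, 67], [185, 148, 69], [184, 148, 67], [182, 147, 66], [255, 254, 144], [255, 255, 162], [255, 255, 162], [164, 135, 74], [126, 97, 58], [130, 100, 61], [134, 105, 65], [133, 105, 63], [128, 101, 62], [134, 106, 67], [131, 103, 62], [134, 104, 63], [154, 118, 73], [153, 120, 73], [153, 118, 72], [152, 120, 72]]
[[145, 111, 68], [146, 113, 67], [147, 113, 68], [251, 220, 127], [253, 227, 134], [253, 228, 136], [253, 228, 135], [253, 229, 136], [232, 219, 196], [222, 217, 206], [223, 220, 208], [227, 221, 212], [227, 223, 215], [230, 226, 215]]
219 [34.4 -0.2 36.9]
236 [35.3 -0.3  4.9]
372 [-30.   -0.3   4.9]
[ 0.53451437 -0.30301928  0.2871307 ] 26.25 509.0
```

```bash
python3 -m jog '[[2,[0.01,0,0.6],0],[2,[0,0,0.8],0],[2,[0,0,0.8],0],[2,[0,0,0.8],0],[2,[0,0,0.7],0],[2,[0,0,0.4],0],[2,[0,0,0.15],0],[2,[0,0,0],0],[2,[0,0,0],0],[2,[0,0,0],0]]'
python3 -m jog '[[2,[0,0,0],0],[2,[0,0,0],0],[2,[0,0,0],0],[2,[0,0,0],0],[2,[0,0,0],0],[2,[0,0,0],0],[2,[0,0,0],0],[2,[0,0,0],0],[2,[0,0,0],0],[2,[0,0,0],0]]'
python3 -c "
from h import *
s=bot.get_state();print(s['tool_pos'],s['ee_rot'],rel(np.array([.5354,-.3032])))"
```

```text
clock: 31.53
tool_pos: [0.5362, -0.3051, 0.0717]
ee_rot: [[0.96, 0.279, 0.002], [0.279, -0.96, -0.001], [0.002, 0.002, -1.0]]
ft_force: [0.1, 0.1, -2.3]
opening: 0.0063
gripper_force: 88.9
clock: 32.37
tool_pos: [0.5354, -0.3047, 0.0702]
ee_rot: [[0.96, 0.279, -0.0], [0.279, -0.96, 0.0], [-0.0, -0.0, -1.0]]
ft_force: [-0.3, -0.8, -2.6]
opening: 0.0065
gripper_force: 88.9
[ 0.53535577 -0.30465689  0.07022148] [[ 9.60343362e-01  2.78820044e-01 -9.90088690e-05]
 [ 2.78820048e-01 -9.60343366e-01  2.46028202e-05]
 [-8.82227511e-05 -5.12328127e-05 -9.99999995e-01]] [ 0.01 -0.05]
```

```bash
python3 -m jog '[[2,[0.01,-0.03,0],0],[2,[0,0,0.15],0],[2,[0,0,0.15],0],[2,[0,0,0.1],0],[2,[0,0,0],0],[2,[0,0,0],0],[2,[0,0,0],0],[2,[0,0,0],0],[2,[0,0,0],0],[2,[0,0,0],0]]'
```

```text
clock: 33.2
tool_pos: [0.5353, -0.3038, 0.0584]
ee_rot: [[0.96, 0.279, -0.0], [0.279, -0.96, -0.0], [-0.0, 0.0, -1.0]]
ft_force: [-0.0, -0.9, -2.7]
opening: 0.0063
gripper_force: 88.8
```

Entered freely (underside at about 21 mm). Pressing to home (TCP 0.0509).

```bash
python3 -m jog '[[2,[0,0,0.08],0],[2,[0,0,0.08],0],[2,[0,0,0.08],0],[2,[0,0,0.06],0],[2,[0,0,0],0],[2,[0,0,0],0],[2,[0,0,0],0],[2,[0,0,0],0],[2,[0,0,0],0],[2,[0,0,0],0]]'
```

```text
clock: 34.03
tool_pos: [0.5357, -0.304, 0.0509]
ee_rot: [[0.96, 0.279, 0.001], [0.279, -0.96, 0.0], [0.001, 0.0, -1.0]]
ft_force: [-2.9, 1.7, 12.9]
opening: 0.0062
gripper_force: 91.0
```

```bash
python3 -m jog '[[2,[0,0,0.06],0],[2,[0,0,0.05],0],[2,[0,0,0.03],0],[2,[0,0,0],0],[2,[0,0,0],0],[2,[0,0,0],0],[2,[0,0,0],0],[2,[0,0,0],0],[2,[0,0,0],0],[2,[0,0,0],0]]'
python3 -m jog '[[2,[0,0,-0.1],0],[35,[0,0,0],0],[35,[0,0,0],0],[35,[0,0,0],0],[35,[0,0,0],0],[35,[0,0,-0.5],0],[35,[0,0,-1],0],[35,[0,0,-1],0],[35,[0,0,-1],0],[35,[0,0,-1],0]]'
python3 -m jog '[[35,[-0.9,0,0],0],[35,[-0.9,0,0],0],[35,[-0.9,0,0],0],[35,[0,0,0],0],[35,[0,0,0],0],[35,[0,0,0],0],[35,[0,0,0],0],[35,[0,0,0],0],[35,[0,0,0],0],[35,[0,0,0],0]]'
python3 - <<'E'
from h import *
c=snap('w8');d=snap('side8','side');e=snap('top8','top')
A=cv2.resize(c["img"][0:240,100:420],(640,480));
B=cv2.resize(d["img"][100:200,240:390],(320,213));B=cv2.resize(d["img"][105:195,250:380],None,fx=3,fy=3,interpolation=cv2.INTER_CUBIC)
im=np.zeros((600,800,3),np.uint8);im[:320,:427]=cv2.resize(A,(427,320));im[320:590,:390]=B;im[320:590,400:760]=cv2.resize(e["img"][155:290,380:510],(360,270));im[:320,430:]=cv2.resize(e["img"][150:340,130:400],(370,320))
cv2.imwrite('pics/fin.png',im[:,:,::-1])
x,*r=fit(c,orange(c),lambda c,n,p:fill(c,PART[n],p,.028,.046),"bracket",[.5345,-.3031,.281]);print(x,r)
x,*r=fit(c,blue(c),lambda c,n,p:fill(c,PART[n],p,.028,.046),"key",[.6204,-.262,.281]);print(x,r)
E
```

```text
clock: 34.87
tool_pos: [0.5357, -0.3042, 0.0508]
ee_rot: [[0.96, 0.278, 0.004], [0.278, -0.96, 0.002], [0.004, -0.001, -1.0]]
ft_force: [-8.9, 7.7, 42.6]
opening: 0.0065
gripper_force: 95.3
clock: 35.7
tool_pos: [0.535, -0.3036, 0.1837]
ee_rot: [[0.96, 0.279, -0.001], [0.279, -0.96, 0.0], [-0.001, -0.001, -1.0]]
ft_force: [0.4, -0.4, 0.1]
opening: 0.0354
gripper_force: 0.0
clock: 36.53
tool_pos: [0.4581, -0.326, 0.1828]
ee_rot: [[0.96, 0.28, -0.0], [0.28, -0.96, 0.0], [-0.0, -0.0, -1.0]]
ft_force: [0.2, 0.4, -0.0]
opening: 0.0352
gripper_force: 0.0
[ 0.53009046 -0.28440644  0.26181383] [np.float64(307.0625), np.float64(554.0)]
[ 0.6183639  -0.26195625  0.28171321] [np.float64(22.5), np.float64(318.0)]
```

View pics/fin.png

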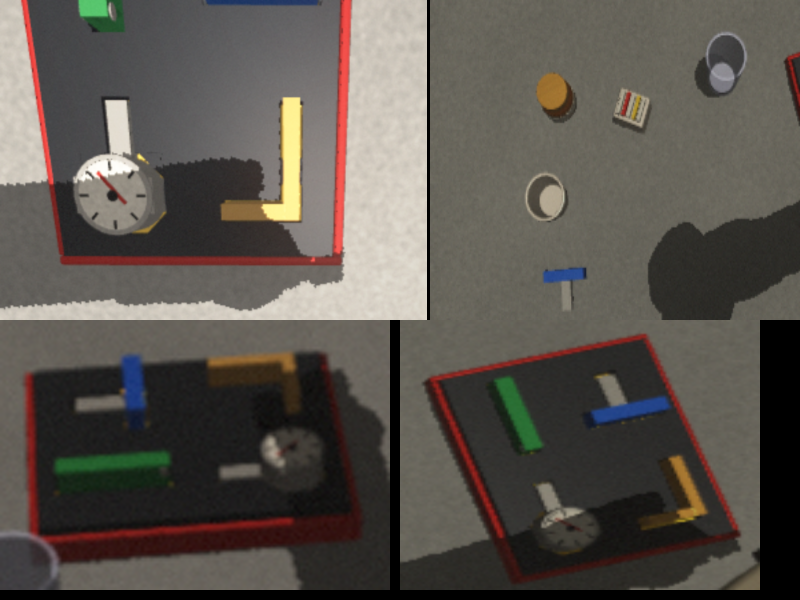

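```bash
python3 -c "
from cell import bot
print(bot.hand_in())"
```

```text
the job is handed in; nothing more can be done
None
```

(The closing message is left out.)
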